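Clamp a second bottle on the bench shaker

TASK

Add the amber bottle that stands on the bench to the shaker, beside the one already clamped there: turn the black T-handle anticlockwise to free the clamp bar, draw the bar well back, and set the bottle down gently and upright on the mat between the two bars, within their length, on a side with room for it and not touching the other bottle. Then close the bar up snugly against both bottles so that both stand against the fixed rear bar, and turn the T-handle clockwise, past its stiff point to its stop, so that the bar is locked tight again. Do not drop or tip the bottles, and leave the beaker, the wash bottle and the dropper bottle where they stand.

Things in the scene. Friction and masses are not known exactly. Their poses are not given: they have to be found in the camera images.
- shaker: Bench shaker, fixed: white housing, sloping control nose at its -x end (to x = -154 mm), on top a tray 240 mm (x) by 260 mm (y) with a black rubber mat, its top 70 mm above the origin. Origin: centre of the underside, on the table; x points from nose to rear, y along the bars, z up. The fixed rear bar (230 mm long along y, 36 mm high on the mat) has its rubber face at x = +90 mm, looking to -x.
- rear_face (a point): Point on the rubber face of the fixed rear bar, at the middle of its length, 18 mm above the mat. Axes as the shaker's.
- clamp_bar (a joint): Sliding clamp bar: value = clear gap in m between its rubber face and the rear bar's, 0 to 0.104; grows as it is drawn toward the nose. 0.062: shut on the bottles. Loose it slides with about 1.5 N; tight it resists about 25 N. Bar 230 mm long (y), 36 mm high on the mat, 17 mm thick; a block 46 mm wide, 28 mm high behind its middle reaches to 103 mm behind its face and carries the T-handle.
- bar_face (a point): Point on the rubber face of the sliding clamp bar, at the middle of its length, 18 mm above the mat. Axes as the shaker's; it moves with the bar.
- clamp_knob (a joint): T-handle of the clamp's over-centre cam, vertical axis, in rad: 0 is tight, at its stop; grows as it is turned anticlockwise (from above) to loosen; range 0 to 1.9. Loose above about 0.95. Below 0.25 it is over centre and stays tight by itself; let go between 0.25 and 0.95 it works loose again. Turns with up to 0.4 N m. At 0 its bar lies along the shaker's x axis, at 1.57 along its y axis.
- knob_grip (a point): Centre of the T-handle's black bar (56 mm long, 13 mm thick, 26 mm high), on its turning axis, 75 mm behind the sliding bar's face (toward the nose), 60 mm above the mat. x runs along the handle's bar and turns with it, z up. The handle also serves to slide the clamp bar.
- bottle: Amber bottle with a black cap, standing on the bench, to be added to the shaker. 62 mm in diameter up to 87 mm height, then a sloping shoulder, cap 30 mm in diameter from 113 to 125 mm; 0.15 to 0.28 kg. Origin: centre of its underside, z up.
- bottle_held: An identical amber bottle, already standing on the shaker's mat between the two bars. Origin: centre of its underside, z up.
- beaker: Empty glass beaker, 66 mm in diameter, 80 mm high, on the bench; leave it. Origin: centre of its underside.
- wash_bottle: White wash bottle with a red cap and a bent spout, on the bench; leave it. Body 69 mm in diameter, its centre 7 mm along the bottle's x and -16 mm along its y from the origin; cap top at 165 mm, spout to 230 mm. Origin on its underside.
- dropper_bottle: Small brown dropper bottle with a white cap, 27 mm in diameter, 64 mm high, on the bench to the left of the shaker; leave it. Origin: centre of its underside.
Not all that is in view belongs to the job. Leave any green or turquoise look-alike of the bottle alone.

How it is judged:
By the outcome, as a careful person would: the job done as asked, in the order asked, and still so for the second after the job is handed in, with the robot touching nothing.
It also fails if it takes over 58 s, if anything falls off the work surface, if the arm or the gripper's body presses on something with over 40 N, if the wrist force passes 120 N, or if a joint passes its speed limit or range.

ROBOT

A 6-joint arm with a two-finger parallel gripper is mounted at the origin on a cart in front of the work surface, level with it; the furniture and walls round the work are solid. World frame = base frame: x ahead of the robot, y to its left, z up, the work surface at z = 0. Lengths are in m, angles in degrees, forces in N, time in s.
With the tool pointing down it reaches from about 0.25 to 0.725 m from the base axis. Payload 9.7 kg.
Tool frame: the origin (TCP) lies midway between the tips of the shut fingers; the grasp point (between the pads) lies 19 mm behind it; z points along the fingers, y is the line along which they close (so a half turn about z gives the same grasp; the last joint's range is limited). The gripper opens to 85 mm and grips with 20 to 120 N. Pads are 22 mm wide; open, the fingers measure 114 mm over their backs; the gripper's body (76 mm by 85 mm) begins 54 mm behind the grasp point. The pads swing forward as they close: fully open they stand 13 mm farther back than shut.
Start: joints at [-73.912, 4.979, 10.078, 95.1, 0, 90], TCP at [0.152, -0.528, 0.231] pointing down, gripper open.
Joint ranges: [-179.16, 179.16], [-48.56, 103.87], [-65.8, 70.77], [-126.05, 130.52], [-82.76, 87.17], [-180, 180]. Speed limits (degrees/s): [127.2, 127.2, 147.25, 180, 180, 180].

INTERFACE

Orientations are given as [roll, pitch, yaw] about the fixed x, y, z axes, in that order (R = Rz(yaw) Ry(pitch) Rx(roll)).
In Python, from workcell import bot gives the robot as it stands.
- The arm moves only by the shell command python3 -m crank 'ROWS' [FORCE]. ROWS is JSON, a list of rows, each an object with "gripper": the finger opening in mm, from 0 to 85.4; "travel": the shift along the tool's x, y, z in mm, a list of three; "twist": the turn, a rotation vector about the tool's x, y, z in rad, a list of three. In form: [{"gripper": gripper, "travel": [tx, ty, tz], "twist": [rx, ry, rz]}, ...]. A call has 1 to 12 rows; each row shifts and turns the commanded pose from where the row before left it, along the tool's axes as they then stand; what a row does not reach is not made up. A row lasts 1/8 s, in which the tool goes at most 62.5 mm and 10.7 degrees, less where a joint would pass 70% of its speed; a pose out of reach is approached as far as the arm can. A call is refused whole if a number of a shift passes 62.5 or a number of a turn 0.188, either way. A call with a gripper value outside its range is refused whole. The fingers move at their own pace and stop on an object; FORCE is the grip in N (left out, the last holds). Time passes only in rows, so rows that do not move let the fingers close. It gives the time, the measured TCP pose, the force, the opening and the grip force at its end, in the units of the state.
- bot.get_obs(): the state, without advancing time (a new reading comes with each control period).
- bot.camera(name): name is "scene" or "side" or "wrist"; returns the picture (400x640x3 uint8, red, green, blue); there is no depth.
- bot.calibration(name): a dict with "vfov" (degrees; the focal length in pixels is half the picture's height over the tangent of half this angle, whatever the lens; pixels are square), "cx", "cy" (the principal point, pixels), "camera_from_world" (4x4, takes a point from world to camera coordinates). Camera axes: x right, y down, z forward; pixel columns grow to the right and rows downward; lengths in m; the calibration is good to about 2 mm. A picture is of the moment at which its call begins: read the wrist's pose just before it. calibration takes no time and is no camera call; for the wrist camera it gives the pose at the moment of the call.
- bot.job_done(): hands the job in; it is judged then, once.
The state is a dict: "time": time; "q": joint angles; "qd": joint speeds; "joint_efforts": joint torques, N m; "ee_pos": TCP position; "tcp_rot": TCP orientation; "wrist_force": force on the tool from outside, world axes, zero at the start; "torque": the same for the moment, N m; "opening": finger opening in m; "grasp_force": force on a finger pad.
Only numpy, scipy, OpenCV 4.12 (cv2) and the standard library are available. Lean on these libraries where they do the work, as an engineer would, in place of code of your own. Each camera call takes 0.05 s, during which the arm holds its last target. There are 200 camera calls.

## Working session

There is one attempt and no reset: what is moved stays moved. The work goes in short steps, Python scripts to look and compute and a shell command to move; the robot and the scene stay as the last step left them, time stands still between calls to the robot, and variables do not carry over. Pictures are saved under pics/ and viewed, at most 10 in all, crops included, and the job is handed in when it is done.

```bash
ls; mkdir -p pics; python3 - <<'E'
from workcell import bot
import cv2,json
o=bot.get_obs();print(o)
for n in("scene","side"):
    im=bot.camera(n);cv2.imwrite(f"pics/{n}0.png",im[:,:,::-1]);c=bot.calibration(n);print(n,c)
E
```

```text
pics
{'time': 0.0, 'q': array([-7.39128001e+01,  5.01128556e+00,  1.00322228e+01,  9.50987906e+01,
       -5.00157051e-04,  9.00018338e+01]), 'qd': array([-0.0757905 ,  0.10559152, -0.01641007,  0.0494944 , -0.02353786,
        0.01916153]), 'joint_efforts': array([ 9.51065740e-04, -5.20396364e+01,  4.64801073e+01,  1.65152270e-02,
        2.10081871e-04,  1.98683028e-05]), 'ee_pos': array([ 0.15233694, -0.52823558,  0.2305613 ]), 'tcp_rot': array([-1.79922147e+02,  5.02648309e-04,  1.60853668e+01]), 'wrist_force': array([-0.45778927,  0.69601831,  0.51353619]), 'torque': array([ 0.00504896, -0.01920951, -0.00364222]), 'grasp_force': 0.0, 'opening': 0.08537422218968706}
scene {'vfov': 48.581213577955715, 'cx': 319.31258358360975, 'cy': 203.30043197705288, 'camera_from_world': array([[-0.48326646, -0.87540002, -0.01132815,  0.12953675],
       [-0.33777657,  0.19837665, -0.92008353,  0.30748448],
       [ 0.80768838, -0.44081913, -0.3915584 ,  1.05534871],
       [ 0.        ,  0.        ,  0.        ,  1.        ]])}
side {'vfov': 51.66876402499177, 'cx': 315.1551880490064, 'cy': 197.09475195194975, 'camera_from_world': array([[-0.83083032, -0.55641508,  0.01110087,  0.35969826],
       [-0.21354748,  0.30031906, -0.92962677,  0.24766612],
       [ 0.51392456, -0.77473267, -0.36833522,  0.84781919],
       [ 0.        ,  0.        ,  0.        ,  1.        ]])}
```

View pics/scene0.png

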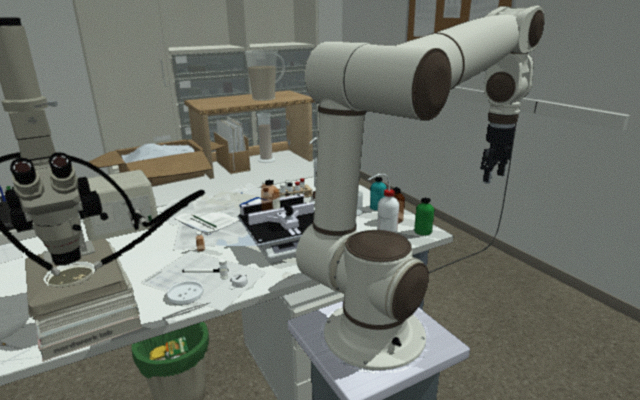

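View pics/side0.png

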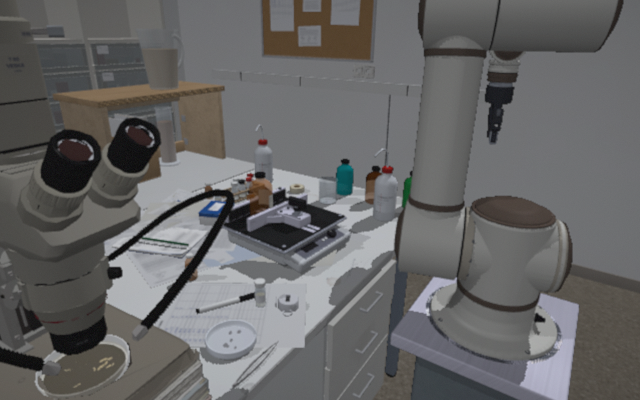

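The scene view shows the shaker at about (280,225), a held amber bottle at (269,195) and an amber bottle at (398,205) behind a wash bottle (389,210). There is also a teal one at (377,193) and a green one at (425,217). In the side view the shaker is at (288,230), the held bottle at (260,190), the amber bottle at (373,185), the teal one at (345,178) and the green one at (408,190). I'll enlarge the side view to confirm.

```bash
python3 - <<'E'
import cv2
a=cv2.imread("pics/side0.png")[140:275,195:425]
b=cv2.imread("pics/scene0.png")[165:275,225:445]
a=cv2.resize(a,(690,405-0),interpolation=cv2.INTER_CUBIC)
cv2.imwrite("pics/c1.png",cv2.resize(cv2.imread("pics/side0.png")[140:275,195:425],(800,470),interpolation=cv2.INTER_CUBIC))
E
```

```text
(no output)
```

View pics/c1.png

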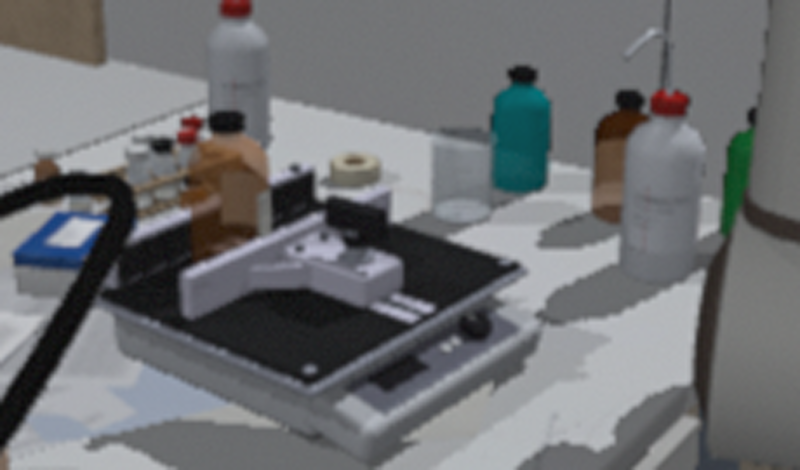

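The amber bottle to move is at crop (622,155), which is side (374,185): amber glass and black cap. The teal (522,130) and green (745,170) ones are look-alikes, and the one at (228,190) is already clamped. The tray corners in the crop are about (105,297), (312,383) and (527,268); the handle is at about (358,215).

```bash
cat > h.py <<'E'
from workcell import bot
import numpy as np,cv2
def ray(n,u,v,cal=None):
    c=cal or bot.calibration(n);f=200/np.tan(np.radians(c["vfov"]/2))
    M=c["camera_from_world"];R=M[:3,:3];o=-R.T@M[:3,3]
    return o,R.T@np.array([(u-c["cx"])/f,(v-c["cy"])/f,1])
def onz(n,u,v,z,cal=None):
    o,d=ray(n,u,v,cal);return o+d*(z-o[2])/d[2]
def proj(n,p,cal=None):
    c=cal or bot.calibration(n);f=200/np.tan(np.radians(c["vfov"]/2))
    M=c["camera_from_world"];q=M[:3,:3]@np.array(p)+M[:3,3]
    return q[:2]/q[2]*f+[c["cx"],c["cy"]]
def snap(n,name):
    cal=bot.calibration(n);im=bot.camera(n)[:,:,::-1].copy();cv2.imwrite(f"pics/{name}.png",im);return im,cal
E
python3 - <<'E'
from h import *
np.set_printoptions(precision=3,suppress=True)
s=lambda x,y:(195+x/3.478,140+y/3.48)
for nm,x,y,z in [("L",105,297,.07),("F",312,383,.07),("R",527,268,.07),("handle top",358,203,.143),("amber cap top",630,95,.125),("held cap top",227,118,.195),("barL end top",183,280,.106),("wash cap",670,97,.165),("teal",522,72,.125),("beaker base",462,213,0),("green cap",757,112,.125)]:
    print(nm,onz("side",*s(x,y),z))
for nm,u,v,z in [("amber cap scene",399,190,.125),("held cap",269,182,.195),("wash",389,193,.165),("dropper",200,235,.064)]: print(nm,onz("scene",u,v,z))
E
```

```text
L [0.65 0.1  0.07]
F [0.442 0.116 0.07 ]
R [ 0.417 -0.129  0.07 ]
handle top [ 0.499 -0.016  0.143]
amber cap top [ 0.477 -0.43   0.125]
held cap top [0.604 0.006 0.195]
barL end top [0.568 0.1   0.106]
wash cap [ 0.392 -0.328  0.165]
teal [ 0.6   -0.436  0.125]
beaker base [ 0.61  -0.343  0.   ]
green cap [ 0.358 -0.452  0.125]
amber cap scene [ 0.458 -0.428  0.125]
held cap [0.59  0.008 0.195]
wash [ 0.373 -0.317  0.165]
dropper [0.588 0.251 0.064]
```

```bash
cat >> h.py <<'E'
from scipy.spatial.transform import Rotation as Rt
def rel(target,yaw=None):
    "delta to target TCP in tool axes [mm], twist needed about tool z"
    o=bot.get_obs();R=Rt.from_euler("xyz",o["tcp_rot"],degrees=True)
    d=R.inv().apply((np.array(target)-o["ee_pos"])*1000)
    tw=None
    if yaw is not None: tw=(R.inv()*Rt.from_euler("xyz",[180,0,yaw],degrees=True)).as_rotvec().round(3)
    print("t",round(o["time"],2),"pos",o["ee_pos"].round(4),"rot",o["tcp_rot"].round(1),"q6",o["q"][5].round(1),"F",o["wrist_force"].round(1),"-> travel",d.round(1),"twist",tw)
E
python3 -m crank '[{"gripper":85,"travel":[0,0,-30],"twist":[0,0,0.122]},{"gripper":85,"travel":[0,0,-30],"twist":[0,0,0.122]},{"gripper":85,"travel":[0,0,-30],"twist":[0,0,0.122]}]' 30
python3 -c "
from h import *
rel([0.48,-0.013,0.30],-5)"
```

```text
time: 0.48
ee_pos: [0.1524, -0.5283, 0.3219]
tcp_rot: [-180.0, 0.0, -5.1]
wrist_force: [0.8, -0.5, -0.4]
opening: 0.0849
grasp_force: 0.0
t 0.47 pos [ 0.1524 -0.5283  0.3219] rot [-180.     0.    -5.1] q6 111.2 F [ 0.8 -0.5 -0.4] -> travel [ 280.4 -542.4   22.2] twist [-0.001  0.    -0.002]
```

```bash
python3 -m crank '[{"gripper":85,"travel":[23.3,-45,2],"twist":[0,0,0]},{"gripper":85,"travel":[23.3,-45,2],"twist":[0,0,0]},{"gripper":85,"travel":[23.3,-45,2],"twist":[0,0,0]},{"gripper":85,"travel":[23.3,-45,2],"twist":[0,0,0]},{"gripper":85,"travel":[23.3,-45,2],"twist":[0,0,0]},{"gripper":85,"travel":[23.3,-45,2],"twist":[0,0,0]},{"gripper":85,"travel":[23.3,-45,2],"twist":[0,0,0]},{"gripper":85,"travel":[23.3,-45,2],"twist":[0,0,0]},{"gripper":85,"travel":[23.3,-45,2],"twist":[0,0,0]},{"gripper":85,"travel":[23.3,-45,2],"twist":[0,0,0]},{"gripper":85,"travel":[23.3,-45,2],"twist":[0,0,0]},{"gripper":85,"travel":[23.3,-45,2],"twist":[0,0,0]}]'
python3 - <<'E'
from h import *
im,cal=snap("wrist","w1")
rel([0.48,-0.013,0.30],175)
np.set_printoptions(precision=3,suppress=True)
M=cal["camera_from_world"];print(cal["vfov"],-M[:3,:3].T@M[:3,3],M[2,:3])
print("handle pred px",proj("wrist",[.5,-.015,.143],cal))
E
```

```text
time: 1.98
ee_pos: [0.4766, -0.0266, 0.297]
tcp_rot: [-179.4, 0.0, -3.6]
wrist_force: [0.6, -0.8, 0.0]
opening: 0.0849
grasp_force: 0.0
t 2.02 pos [ 0.4788 -0.0247  0.2957] rot [-1.793e+02  1.000e-01 -3.300e+00] q6 179.9 F [-0.9  1.9 -2.9] -> travel [  0.5 -11.8  -4.2] twist [-2.000e-03 -2.000e-02 -3.112e+00]
58.5403845498774 [ 0.553 -0.033  0.44 ] [-0.298  0.03  -0.954]
handle pred px [308.734 161.36 ]
```

View pics/w1.png

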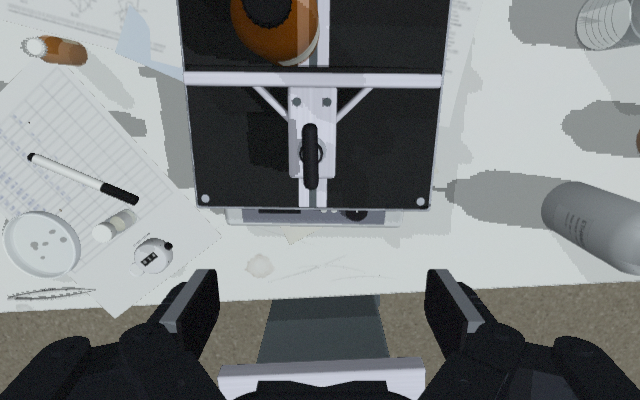

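The wrist view shows the handle top spanning (311,125) to (311,187), lying along the shaker's x (tight). The tray's front corners are at about (194,208) and (432,208). The sliding bar's top runs from (184,78) to (442,79), and the held bottle's cap is near (267,8), on the left side. The right side is empty.

```bash
python3 - <<'E'
from h import *
np.set_printoptions(precision=4,suppress=True)
im=cv2.imread("pics/w1.png");cal=bot.calibration("wrist")
g=im.max(2)
# dark handle mask centroid in crop
hm=((g<60)&(np.arange(400)[:,None]>115)&(np.arange(400)[:,None]<195)&(np.arange(640)>302)&(np.arange(640)<320)).astype(np.uint8)
n,l,s,c=cv2.connectedComponentsWithStats(hm);i=1+s[1:,4].argmax();print(s[i],c[i])
P=lambda u,v,z:onz("wrist",u,v,z,cal)
print("handle ends",P(311,127,.143),P(311,187,.143),"ctr",P(311,156,.143))
a,b=P(194,208,.07),P(432,209,.07);print("front corners",a,b,np.degrees(np.arctan2(-(a-b)[0],(a-b)[1])),np.linalg.norm(a-b))
a,b=P(184,73,.106),P(442,75,.106);print("bar face top",a,b,np.degrees(np.arctan2(-(a-b)[0],(a-b)[1])),np.linalg.norm(a-b))
print("held cap",P(267,8,.195))
print("handle axis",np.degrees(np.arctan2(*(P(311,127,.143)-P(311,187,.143))[[1,0]])))
E
```

```text
[303 124  17  66 930] [310.1333 156.0828]
handle ends [ 0.5304 -0.0165  0.143 ] [ 0.4801 -0.0132  0.143 ] ctr [ 0.5067 -0.0149  0.143 ]
front corners [0.4447 0.1202 0.07  ] [ 0.43   -0.1382  0.07  ] -3.254100480073168 0.2587968947177883
bar face top [0.5799 0.0939 0.106 ] [ 0.5653 -0.132   0.106 ] -3.70470937221926 0.22629702431592993
held cap [0.6075 0.0032 0.195 ]
handle axis -3.7578705595998882
```

```bash
python3 -m crank '[{"gripper":85,"travel":[0,0,0],"twist":[0,0,-0.186]},{"gripper":85,"travel":[0,0,0],"twist":[0,0,-0.186]},{"gripper":85,"travel":[0,0,0],"twist":[0,0,-0.186]},{"gripper":85,"travel":[0,0,0],"twist":[0,0,-0.186]},{"gripper":75,"travel":[0,0,0],"twist":[0,0,-0.186]},{"gripper":65,"travel":[0,0,0],"twist":[0,0,-0.186]},{"gripper":60,"travel":[0,0,0],"twist":[0,0,-0.186]},{"gripper":60,"travel":[0,0,0],"twist":[0,0,-0.186]},{"gripper":60,"travel":[0,0,0],"twist":[0,0,-0.186]},{"gripper":60,"travel":[0,0,0],"twist":[0,0,-0.186]},{"gripper":60,"travel":[0,0,0],"twist":[0,0,-0.186]},{"gripper":60,"travel":[0,0,0],"twist":[0,0,-0.186]}]'
python3 -m crank '[{"gripper":60,"travel":[0,0,0],"twist":[0,0,-0.186]},{"gripper":60,"travel":[0,0,0],"twist":[0,0,-0.186]},{"gripper":60,"travel":[0,0,0],"twist":[0,0,-0.186]},{"gripper":60,"travel":[0,0,0],"twist":[0,0,-0.186]},{"gripper":60,"travel":[0,0,0],"twist":[0,0,-0.186]}]'
python3 - <<'E'
from h import *
im,cal=snap("wrist","w2")
rel([0.506,-0.015,0.18],176.4)
print("handle pred px",proj("wrist",[.506,-.015,.143],cal))
E
```

```text
time: 3.52
ee_pos: [0.4759, -0.0287, 0.297]
tcp_rot: [179.6, -0.5, 124.5]
wrist_force: [0.9, -0.0, -0.1]
opening: 0.0602
grasp_force: 0.0
time: 4.15
ee_pos: [0.4759, -0.0287, 0.297]
tcp_rot: [179.4, -0.0, 177.8]
wrist_force: [1.1, -0.0, -0.6]
opening: 0.0598
grasp_force: 0.0
t 4.2 pos [ 0.4759 -0.0287  0.297 ] rot [179.4  -0.  178.3] q6 -2.1 F [-0.2  0.1  0.1] -> travel [-29.7  13.4 117.1] twist [ 0.011 -0.001  0.033]
handle pred px [335.85102874 218.39651196]
```

View pics/w2.png

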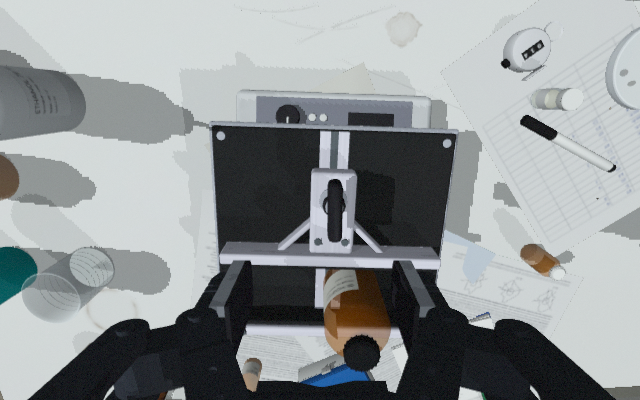

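From the opposite yaw, the handle's top is centred near (335,209) against a prediction of (336,218). The held bottle's cap is at (361,352), the rear bar at about row 330, and the front tray corners at (212,124) and (456,131).

```bash
python3 - <<'E'
from h import *
np.set_printoptions(precision=4,suppress=True)
im=cv2.imread("pics/w2.png");cal=bot.calibration("wrist")
g=im.max(2);r=np.arange(400)[:,None];q=np.arange(640)
hm=((g<60)&(r>170)&(r<250)&(q>326)&(q<344)).astype(np.uint8)
n,l,s,c=cv2.connectedComponentsWithStats(hm);i=1+s[1:,4].argmax();print(s[i],c[i])
P=lambda u,v,z:onz("wrist",u,v,z,cal)
print("handle ends",P(335,180,.143),P(335,241,.143),"ctr",P(335,209,.143))
a,b=P(456,131,.07),P(212,124,.07);print("front corners",a,b,(a+b)/2,np.degrees(np.arctan2(-(a-b)[0],(a-b)[1])),np.linalg.norm(a-b))
a,b=P(441,250,.106),P(221,243,.106);print("bar back top",a,b,(a+b)/2,np.degrees(np.arctan2(-(a-b)[0],(a-b)[1])),np.linalg.norm(a-b))
print("held cap",P(361,350,.195))
E
```

```text
[327 179  17  63 878] [334.7289 209.7642]
handle ends [ 0.4711 -0.0148  0.143 ] [ 0.5275 -0.0159  0.143 ] ctr [ 0.4972 -0.0153  0.143 ]
front corners [0.441  0.1133 0.07  ] [ 0.4264 -0.1351  0.07  ] [ 0.4337 -0.0109  0.07  ] -3.3583286099159695 0.24874654663121062
bar back top [0.557  0.0941 0.106 ] [ 0.5415 -0.1298  0.106 ] [ 0.5493 -0.0178  0.106 ] -3.957590404280604 0.22443519057659378
held cap [0.6033 0.0018 0.195 ]
```

```bash
python3 -m crank '[{"gripper":50,"travel":[-12,7,30],"twist":[0.01,0,0.033]},{"gripper":45,"travel":[-12.5,7,40],"twist":[0,0,0]},{"gripper":45,"travel":[0,0,40],"twist":[0,0,0]},{"gripper":45,"travel":[0,0,7],"twist":[0,0,0]},{"gripper":45,"travel":[0,0,0],"twist":[0,0,0]}]'
python3 - <<'E'
from h import *
np.set_printoptions(precision=4,suppress=True)
im,cal=snap("wrist","w3")
print("handle pred px",proj("wrist",[.501,-.015,.143],cal))
g=im.max(2);u0,v0=proj("wrist",[.501,-.015,.143],cal);r=np.arange(400)[:,None];q=np.arange(640)
hm=((g<60)&(abs(r-v0)<90)&(abs(q-u0)<40)).astype(np.uint8)
n,l,s,c=cv2.connectedComponentsWithStats(hm);
for i in range(1,n):
    if s[i,4]>300: print(s[i],c[i],onz("wrist",*c[i],.143,cal))
rel([0.501,-0.015,0.112],176.4)
E
```

```text
time: 4.82
ee_pos: [0.5013, -0.0159, 0.1812]
tcp_rot: [179.9, 0.0, 175.4]
wrist_force: [0.7, -0.5, 0.8]
opening: 0.0449
grasp_force: 0.0
handle pred px [322.0735 237.4088]
[283 148  17  95 640] [287.7766 181.2281] [ 0.4681 -0.0304  0.143 ]
[343 148  20  98 953] [356.3137 185.7114] [0.4733 0.0052 0.143 ]
[ 304  183   35   99 2254] [321.055  230.5909] [ 0.497  -0.0152  0.143 ]
[283 311  80  17 530] [308.4358 317.2358] [ 0.5511 -0.027   0.143 ]
t 4.88 pos [ 0.5017 -0.0159  0.182 ] rot [179.9   0.1 175.5] q6 2.7 F [-0.6  0.2  0.1] -> travel [ 0.9  0.8 70. ] twist [ 0.001  0.002 -0.017]
```

View pics/w3.png

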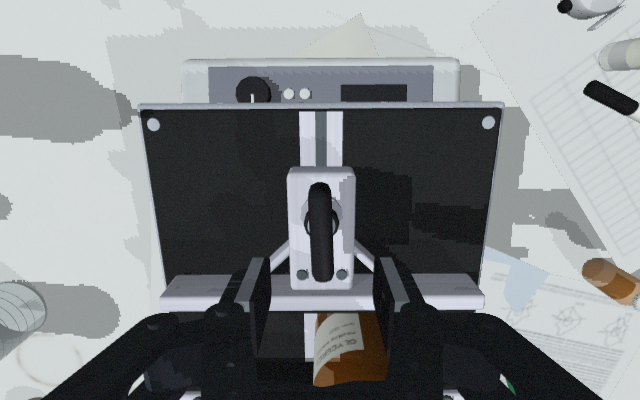

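The handle's top spans rows 183 to 282 at column 321, centred between the fingers and about 3 mm nearer the base than assumed. I'll descend and grip it.

```bash
python3 -m crank '[{"gripper":45,"travel":[3,0.8,25],"twist":[0,0,-0.017]},{"gripper":45,"travel":[0,0,25],"twist":[0,0,0]},{"gripper":45,"travel":[0,0,20],"twist":[0,0,0]},{"gripper":25,"travel":[0,0,0],"twist":[0,0,0]},{"gripper":8,"travel":[0,0,0],"twist":[0,0,0]},{"gripper":8,"travel":[0,0,0],"twist":[0,0,0]},{"gripper":8,"travel":[0,0,0],"twist":[0,0,0]}]' 70
python3 -c "
from h import *
rel([0.4985,-0.015,0.112],176.4)"
```

```text
time: 5.75
ee_pos: [0.4987, -0.0158, 0.1121]
tcp_rot: [-179.9, 0.1, 176.4]
wrist_force: [-1.0, -6.8, -2.4]
opening: 0.0177
grasp_force: 68.5
t 5.75 pos [ 0.4987 -0.0158  0.1121] rot [-1.799e+02  1.000e-01  1.764e+02] q6 1.8 F [-1.  -6.8 -2.4] -> travel [0.2 0.8 0.1] twist [-0.001  0.001  0.   ]
```

```bash
python3 -m crank '[{"gripper":8,"travel":[0,0,0],"twist":[0,0,-0.12]},{"gripper":8,"travel":[0,0,0],"twist":[0,0,-0.16]},{"gripper":8,"travel":[0,0,0],"twist":[0,0,-0.16]},{"gripper":8,"travel":[0,0,0],"twist":[0,0,-0.16]}]'
python3 -m crank '[{"gripper":8,"travel":[0,0,0],"twist":[0,0,-0.16]},{"gripper":8,"travel":[0,0,0],"twist":[0,0,-0.16]},{"gripper":8,"travel":[0,0,0],"twist":[0,0,-0.16]},{"gripper":8,"travel":[0,0,0],"twist":[0,0,-0.16]},{"gripper":8,"travel":[0,0,0],"twist":[0,0,-0.16]},{"gripper":8,"travel":[0,0,0],"twist":[0,0,0]}]'
python3 - <<'E'
from h import *
rel([0.4985,-0.015,0.112],176.4)
print(bot.get_obs()["torque"])
snap("wrist","w4")
E
```

```text
time: 6.25
ee_pos: [0.4986, -0.0173, 0.1121]
tcp_rot: [-179.7, -0.1, -149.0]
wrist_force: [-5.7, -14.7, -0.9]
opening: 0.0177
grasp_force: 69.0
time: 7.0
ee_pos: [0.4989, -0.0185, 0.1122]
tcp_rot: [-179.8, -0.4, -103.3]
wrist_force: [-0.3, -21.5, -3.2]
opening: 0.0179
grasp_force: 68.9
t 7.0 pos [ 0.4989 -0.0185  0.1122] rot [-179.8   -0.4 -103.3] q6 -78.5 F [ -0.3 -21.5  -3.2] -> travel [-3.3  1.2  0.1] twist [-0.007 -0.003  1.401]
[-4.47049575  0.21287721  0.04042705]
```

View pics/w4.png

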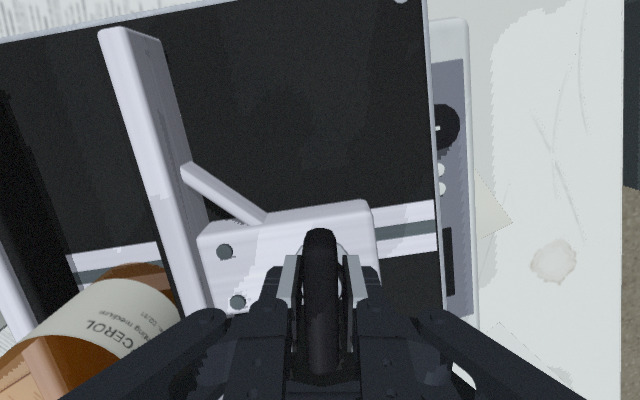

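The handle has turned with the gripper by about 1.41 rad. Next: relax the side load and draw the bar back by about 39 mm along the shaker's -x.

```bash
python3 -m crank '[{"gripper":8,"travel":[3,0,0],"twist":[0,0,0]},{"gripper":8,"travel":[1,5,0],"twist":[0,0,0]},{"gripper":8,"travel":[1.2,7,0],"twist":[0,0,0]},{"gripper":8,"travel":[1.2,7,0],"twist":[0,0,0]},{"gripper":8,"travel":[1.2,7,0],"twist":[0,0,0]},{"gripper":8,"travel":[1.2,7,0],"twist":[0,0,0]},{"gripper":8,"travel":[1,5,0],"twist":[0,0,0]},{"gripper":8,"travel":[0,0,0],"twist":[0,0,0]}]'
python3 - <<'E'
from h import *
rel([0.460,-0.015,0.112],176.4)
print(bot.get_obs()["torque"])
E
```

```text
time: 8.05
ee_pos: [0.4607, -0.0161, 0.1121]
tcp_rot: [-179.7, 0.0, -103.3]
wrist_force: [6.0, -5.2, -2.1]
opening: 0.0179
grasp_force: 69.5
t 8.05 pos [ 0.4607 -0.0161  0.1121] rot [-179.7    0.  -103.3] q6 -78.7 F [ 6.  -5.2 -2.1] -> travel [-0.9  0.9  0.1] twist [-0.003  0.004  1.401]
[-1.13499896 -1.13666395 -0.05857024]
```

```bash
python3 -m crank '[{"gripper":45,"travel":[0,0,0],"twist":[0,0,0]},{"gripper":45,"travel":[0,0,0],"twist":[0,0,0]},{"gripper":45,"travel":[0,0,-30],"twist":[0,0,0]},{"gripper":60,"travel":[0,0,-60],"twist":[0,0,-0.08]},{"gripper":85,"travel":[0,0,-60],"twist":[0,0,-0.08]},{"gripper":85,"travel":[15,-1.5,-58],"twist":[0,0,0]},{"gripper":85,"travel":[55,-5,0],"twist":[0,0,0]},{"gripper":85,"travel":[55,-5,0],"twist":[0,0,0]},{"gripper":85,"travel":[55,-5,0],"twist":[0,0,0]},{"gripper":85,"travel":[55,-5,0],"twist":[0,0,0]},{"gripper":85,"travel":[55,-5,0],"twist":[0,0,0]},{"gripper":85,"travel":[53,-5,0],"twist":[0,0,0]}]'
python3 -m crank '[{"gripper":85,"travel":[0,0,0],"twist":[0,0,0]}]' 
python3 - <<'E'
from h import *
np.set_printoptions(precision=4,suppress=True)
im,cal=snap("wrist","w5")
rel([0.47,-0.36,0.33],-93.8)
for p in ([.468,-.43,.125],[.45,-.43,.125]):print("cap pred",proj("wrist",p,cal))
E
```

```text
time: 9.55
ee_pos: [0.4656, -0.3617, 0.3186]
tcp_rot: [-180.0, 0.1, -94.1]
wrist_force: [1.5, 0.5, 0.4]
opening: 0.0851
grasp_force: 0.0
time: 9.68
ee_pos: [0.4655, -0.363, 0.3166]
tcp_rot: [179.9, 0.1, -94.3]
wrist_force: [-0.5, 0.3, 1.0]
opening: 0.0847
grasp_force: 0.0
t 9.72 pos [ 0.4656 -0.3612  0.3173] rot [179.9   0.1 -94.3] q6 -123.6 F [-0.2  0.2 -0.2] -> travel [ -1.6  -4.2 -12.7] twist [ 0.001  0.002 -0.008]
cap pred [313.5878 103.6581]
cap pred [333.4932 102.1016]
```

View pics/w5.png

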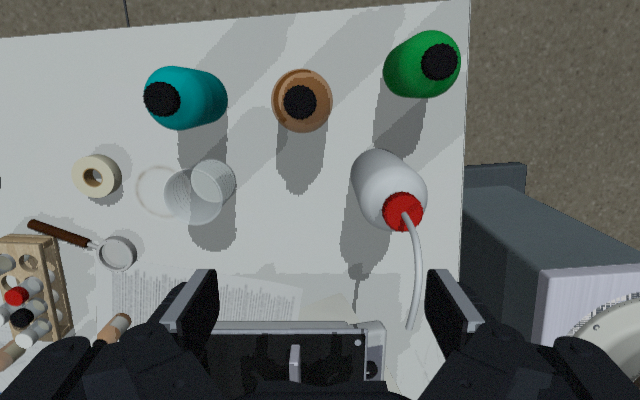

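This view shows the amber bottle's cap at (300,101), with teal at (162,98), green at (439,61), the wash bottle's cap at (402,211) with its spout running down to (412,330), and the beaker at (190,190). There is free room around the amber bottle.

```bash
python3 - <<'E'
from h import *
np.set_printoptions(precision=4,suppress=True)
im=cv2.imread("pics/w5.png");cal=bot.calibration("wrist")
g=im.max(2);m=(g[75:130,275:330]<50).astype(np.uint8)
n,l,s,c=cv2.connectedComponentsWithStats(m);i=1+s[1:,4].argmax();u=c[i]+[275,75];print(s[i],u)
p=onz("wrist",*u,.125,cal);print("amber",p)
print("base outline bottom/top:",onz("wrist",302,68,.0,cal))
for n_,u_,v_,z in(("green",439,61,.125),("teal",162,98,.125),("wash",402,211,.165),("spout",412,330,.23)):print(n_,onz("wrist",u_,v_,z,cal))
rel([p[0],p[1],0.20],-93.8)
E
```

```text
[  8  10  34  35 871] [299.6177 101.899 ]
amber [ 0.4808 -0.4307  0.125 ]
base outline bottom/top: [ 0.4818 -0.4672  0.    ]
green [ 0.3561 -0.456   0.125 ]
teal [ 0.604  -0.4432  0.125 ]
wash [ 0.3978 -0.3338  0.165 ]
spout [ 0.4046 -0.2603  0.23  ]
t 9.72 pos [ 0.4656 -0.3612  0.3173] rot [179.9   0.1 -94.3] q6 -123.6 F [-0.2  0.2 -0.2] -> travel [ 68.4 -20.5 117.2] twist [ 0.001  0.002 -0.008]
```

```bash
python3 -m crank '[{"gripper":85,"travel":[34,-10,10],"twist":[0,0,0]},{"gripper":85,"travel":[34.4,-10.5,30],"twist":[0,0,0]},{"gripper":85,"travel":[0,0,50],"twist":[0,0,0]},{"gripper":85,"travel":[0,0,40],"twist":[0,0,0]},{"gripper":85,"travel":[0,0,0],"twist":[0,0,0]},{"gripper":85,"travel":[0,0,0],"twist":[0,0,0]}]'
python3 - <<'E'
from h import *
np.set_printoptions(precision=4,suppress=True)
im,cal=snap("wrist","w6")
u0,v0=proj("wrist",[.481,-.431,.125],cal);print(u0,v0)
g=im.max(2);r=np.arange(400)[:,None];q=np.arange(640)
m=((g<50)&(abs(r-v0)<60)&(abs(q-u0)<60)).astype(np.uint8)
n,l,s,c=cv2.connectedComponentsWithStats(m)
for i in range(1,n):
    if s[i,4]>300: print(s[i],c[i],onz("wrist",*c[i],.125,cal))
rel([0.481,-0.431,0.057],-94)
E
```

```text
time: 10.48
ee_pos: [0.4821, -0.4292, 0.1908]
tcp_rot: [-179.9, -0.0, -94.1]
wrist_force: [1.2, 0.6, 0.9]
opening: 0.085
grasp_force: 0.0
324.4697648336855 218.43192220189678
[ 301  189   49   50 1854] [324.8792 213.5086] [ 0.4805 -0.4342  0.125 ]
t 10.53 pos [ 0.4823 -0.4296  0.1912] rot [-179.8   -0.1  -94.1] q6 -127.6 F [-0.   0.4  0.3] -> travel [  1.3   1.6 134.2] twist [-0.003 -0.001 -0.002]
```

```bash
python3 -m crank '[{"gripper":85,"travel":[3,1.8,40],"twist":[0,0,0]},{"gripper":85,"travel":[0,0,40],"twist":[0,0,0]},{"gripper":85,"travel":[0,0,34],"twist":[0,0,0]},{"gripper":85,"travel":[0,0,20],"twist":[0,0,0]},{"gripper":85,"travel":[0,0,0],"twist":[0,0,0]},{"gripper":70,"travel":[0,0,0],"twist":[0,0,0]},{"gripper":52,"travel":[0,0,0],"twist":[0,0,0]},{"gripper":52,"travel":[0,0,0],"twist":[0,0,0]},{"gripper":52,"travel":[0,0,0],"twist":[0,0,0]}]' 40
python3 - <<'E'
from h import *
rel([0.481,-0.431,0.057],-94)
E
```

```text
time: 11.65
ee_pos: [0.48, -0.433, 0.056]
tcp_rot: [-179.9, -0.0, -94.1]
wrist_force: [-1.8, 0.4, 5.7]
opening: 0.0603
grasp_force: 44.3
t 11.65 pos [ 0.48  -0.433  0.056] rot [-179.9   -0.   -94.1] q6 -127.9 F [-1.8  0.4  5.7] -> travel [-2.1 -0.9 -1. ] twist [-0.002 -0.001 -0.002]
```

```bash
python3 -m crank '[{"gripper":52,"travel":[0,0,-10],"twist":[0,0,0]},{"gripper":52,"travel":[0,0,-25],"twist":[0,0,0]},{"gripper":52,"travel":[0,0,-30],"twist":[0,0,0]},{"gripper":52,"travel":[0,0,-30],"twist":[0,0,0]},{"gripper":52,"travel":[0,0,-25],"twist":[0,0,0]},{"gripper":52,"travel":[0,0,-12],"twist":[0,0,0]},{"gripper":52,"travel":[0,0,0],"twist":[0,0,0]}]'
python3 - <<'E'
from h import *
print(bot.get_obs()["opening"],bot.get_obs()["torque"])
rel([0.5944,-0.0847,0.188],-93.7)
E
```

```text
time: 12.52
ee_pos: [0.4796, -0.4327, 0.1866]
tcp_rot: [-180.0, 0.0, -94.1]
wrist_force: [-0.8, -0.3, -2.9]
opening: 0.0604
grasp_force: 44.2
0.06042125545349487 [ 0.00186995 -0.01884404 -0.01135029]
t 12.53 pos [ 0.4796 -0.4327  0.1866] rot [-180.     0.   -94.1] q6 -127.9 F [-0.8 -0.3 -2.9] -> travel [-355.4  -89.4   -1.2] twist [-0.001  0.    -0.007]
```

Holding: about 2.9 N of weight, and the opening is unchanged. Carrying it to the shaker.

```bash
python3 -m crank '[{"gripper":52,"travel":[-18,-4.5,0],"twist":[0,0,0]},{"gripper":52,"travel":[-34,-8.5,0],"twist":[0,0,0]},{"gripper":52,"travel":[-40,-10,0],"twist":[0,0,0]},{"gripper":52,"travel":[-40,-10,0],"twist":[0,0,0]},{"gripper":52,"travel":[-40,-10,0],"twist":[0,0,0]},{"gripper":52,"travel":[-40,-10,0],"twist":[0,0,0]},{"gripper":52,"travel":[-40,-10,0],"twist":[0,0,0]},{"gripper":52,"travel":[-38,-9.5,0],"twist":[0,0,0]},{"gripper":52,"travel":[-32,-8.5,0],"twist":[0,0,0]},{"gripper":52,"travel":[-22,-5.5,0],"twist":[0,0,0]},{"gripper":52,"travel":[-11,-3,0],"twist":[0,0,-0.007]},{"gripper":52,"travel":[0,0,0],"twist":[0,0,0]}]'
python3 - <<'E'
from h import *
rel([0.5944,-0.0847,0.127],-93.7)
snap("wrist","w7")
im,cal=snap("side","s7")
cv2.imwrite("pics/s7c.png",cv2.resize(im[130:275,195:395],(800,580),interpolation=cv2.INTER_CUBIC))
E
```

```text
time: 14.02
ee_pos: [0.594, -0.0842, 0.1857]
tcp_rot: [179.9, 0.1, -93.7]
wrist_force: [0.3, 0.4, -3.6]
opening: 0.0604
grasp_force: 44.2
t 14.03 pos [ 0.594  -0.0842  0.1857] rot [ 1.799e+02  1.000e-01 -9.370e+01] q6 -94.4 F [ 0.3  0.4 -3.6] -> travel [ 0.6 -0.5 58.7] twist [0.001 0.001 0.001]
```

View pics/s7c.png

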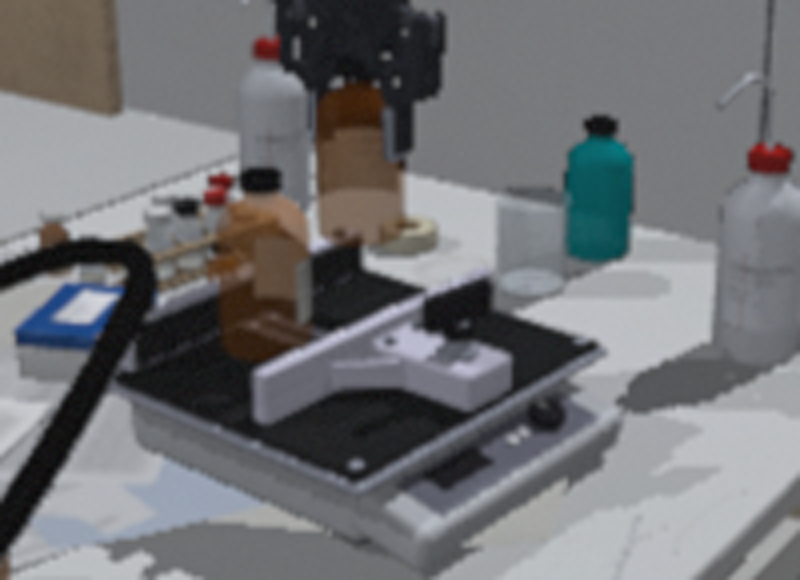

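The side view shows the bar drawn back, the held bottle upright at (263,270), and the carried bottle upright at (360,165) over the right side. Lowering it gently.

```bash
python3 -m crank '[{"gripper":52,"travel":[0,0,12],"twist":[0,0,0]},{"gripper":52,"travel":[0,0,18],"twist":[0,0,0]},{"gripper":52,"travel":[0,0,14],"twist":[0,0,0]},{"gripper":52,"travel":[0,0,8],"twist":[0,0,0]},{"gripper":52,"travel":[0,0,4],"twist":[0,0,0]},{"gripper":52,"travel":[0,0,1],"twist":[0,0,0]},{"gripper":52,"travel":[0,0,1],"twist":[0,0,0]},{"gripper":52,"travel":[0,0,0],"twist":[0,0,0]}]'
python3 -m crank '[{"gripper":52,"travel":[0,0,1],"twist":[0,0,0]},{"gripper":52,"travel":[0,0,0],"twist":[0,0,0]}]'
```

```text
time: 15.12
ee_pos: [0.5944, -0.0849, 0.1286]
tcp_rot: [-180.0, 0.0, -93.7]
wrist_force: [0.0, -0.8, -2.3]
opening: 0.0605
grasp_force: 44.2
time: 15.38
ee_pos: [0.5942, -0.0849, 0.1273]
tcp_rot: [180.0, 0.0, -93.7]
wrist_force: [-0.1, 0.9, -2.5]
opening: 0.0603
grasp_force: 44.2
```

```bash
python3 -m crank '[{"gripper":52,"travel":[0,0,1],"twist":[0,0,0]},{"gripper":52,"travel":[0,0,0],"twist":[0,0,0]}]'
python3 -m crank '[{"gripper":52,"travel":[0,0,1],"twist":[0,0,0]},{"gripper":52,"travel":[0,0,0],"twist":[0,0,0]}]'
```

```text
time: 15.62
ee_pos: [0.5942, -0.0848, 0.1262]
tcp_rot: [180.0, 0.1, -93.7]
wrist_force: [-0.4, 0.8, -2.1]
opening: 0.0606
grasp_force: 44.2
time: 15.88
ee_pos: [0.5942, -0.0848, 0.126]
tcp_rot: [-180.0, 0.1, -93.7]
wrist_force: [-3.1, 1.5, 5.4]
opening: 0.0607
grasp_force: 44.6
```

Contact made (force up to +5 N). Release and rise.

```bash
python3 -m crank '[{"gripper":64,"travel":[0,0,0],"twist":[0,0,0]},{"gripper":72,"travel":[0,0,0],"twist":[0,0,0]},{"gripper":82,"travel":[0,0,0],"twist":[0,0,0]},{"gripper":82,"travel":[0,0,0],"twist":[0,0,0]},{"gripper":82,"travel":[0,0,-20],"twist":[0,0,0]},{"gripper":82,"travel":[0,0,-40],"twist":[0,0,0]},{"gripper":82,"travel":[0,0,-60],"twist":[0,0,0]},{"gripper":82,"travel":[0,0,-30],"twist":[0,0,0]},{"gripper":82,"travel":[0,0,0],"twist":[0,0,0]}]'
python3 - <<'E'
from h import *
np.set_printoptions(precision=4,suppress=True)
im,cal=snap("wrist","w8")
g=im.max(2);r=np.arange(400)[:,None];q=np.arange(640)
for nm,p in(("new",[.594,-.085,.195]),("held",[.605,.002,.195]),("handle",[.4607,-.0161,.143])):
    u0,v0=proj("wrist",p,cal);print(nm,u0,v0)
    m=((g<50)&(abs(r-v0)<40)&(abs(q-u0)<40)).astype(np.uint8)
    n,l,s,c=cv2.connectedComponentsWithStats(m)
    for i in range(1,n):
        if s[i,4]>250: print(s[i],c[i],onz("wrist",*c[i],p[2],cal))
rel([0.4607,-0.0161,0.20],-103.3)
cv2.imwrite("pics/w8c.png",im)
E
```

```text
time: 17.0
ee_pos: [0.595, -0.0851, 0.278]
tcp_rot: [-179.7, 0.0, -93.7]
wrist_force: [-0.6, 0.2, -0.3]
opening: 0.082
grasp_force: 0.0
new 324.7259505880148 212.3706897483513
[ 301  188   45   46 1588] [323.3571 211.0252] [ 0.5949 -0.086   0.195 ]
held 317.18296902310993 324.1482991525078
[ 278  285   80   55 2209] [319.8004 317.2064] [ 0.6027 -0.0039  0.195 ]
handle 484.7856708439605 259.8528328967651
[ 445  226   51   68 1868] [472.2388 259.8089] [ 0.4714 -0.0168  0.143 ]
t 17.05 pos [ 0.5947 -0.085   0.276 ] rot [-179.9    0.   -93.7] q6 -94.4 F [ 0.7  0.3 -0.7] -> travel [-60.  138.3  75.8] twist [-0.002  0.001  0.167]
```

View pics/w8.png

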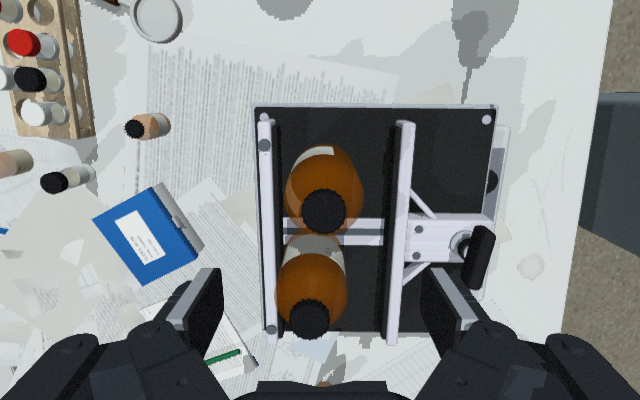

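The wrist view shows both bottles upright on the mat with a gap between them: new cap at (323,211), held cap at (310,320). The bar is drawn back and the handle is at (480,258), close to where I left it. Regripping the handle.

```bash
python3 -m crank '[{"gripper":60,"travel":[-20,45,0],"twist":[0,0,0]},{"gripper":45,"travel":[-20,47,0],"twist":[0,0,0]},{"gripper":45,"travel":[-20,46,0],"twist":[0,0,0.16]},{"gripper":45,"travel":[0,0,40],"twist":[0,0,0]},{"gripper":45,"travel":[0,0,35],"twist":[0,0,0]},{"gripper":45,"travel":[0,0,0],"twist":[0,0,0]},{"gripper":45,"travel":[0,0,0],"twist":[0,0,0]}]' 70
python3 - <<'E'
from h import *
np.set_printoptions(precision=4,suppress=True)
im,cal=snap("wrist","w9")
g=im.max(2);r=np.arange(400)[:,None];q=np.arange(640)
p=[.4607,-.0161,.143];u0,v0=proj("wrist",p,cal);print(u0,v0)
m=((g<60)&(abs(r-v0)<75)&(abs(q-u0)<30)).astype(np.uint8)
n,l,s,c=cv2.connectedComponentsWithStats(m)
for i in range(1,n):
    if s[i,4]>250:
        print(s[i],c[i],onz("wrist",*c[i],p[2],cal)); ys,xs=np.where(l==i); print(np.polyfit(ys,xs,1))
rel([0.4607,-0.0161,0.112],-103.3)
E
```

```text
time: 17.92
ee_pos: [0.4605, -0.0161, 0.201]
tcp_rot: [180.0, 0.0, -102.9]
wrist_force: [-0.5, 1.1, 0.8]
opening: 0.0451
grasp_force: 0.0
322.15615552438874 225.4824337278002
[ 293  151   58   23 1071] [318.8441 160.1036] [ 0.4537 -0.0552  0.143 ]
[ -0.5775 411.3049]
[ 293  179   60  122 5130] [322.5294 253.6515] [0.4646 0.002  0.143 ]
[  0.0135 319.1136]
t 17.98 pos [ 0.4608 -0.0161  0.2014] rot [-180.     0.1 -102.9] q6 -79.1 F [-0.5  0.2 -0.1] -> travel [ 0.1  0.2 89.4] twist [-0.001  0.001  0.007]
```

```bash
python3 -m crank '[{"gripper":45,"travel":[0,0,30],"twist":[0,0,0]},{"gripper":45,"travel":[0,0,35],"twist":[0,0,0]},{"gripper":45,"travel":[0,0,24],"twist":[0,0,0]},{"gripper":25,"travel":[0,0,0],"twist":[0,0,0]},{"gripper":8,"travel":[0,0,0],"twist":[0,0,0]},{"gripper":8,"travel":[0,0,0],"twist":[0,0,0]},{"gripper":8,"travel":[0,0,0],"twist":[0,0,0]}]' 70
python3 -m crank '[{"gripper":8,"travel":[-0.7,-4,0],"twist":[0,0,0]},{"gripper":8,"travel":[-0.8,-5,0],"twist":[0,0,0]},{"gripper":8,"travel":[-0.8,-5,0],"twist":[0,0,0]},{"gripper":8,"travel":[-0.8,-5,0],"twist":[0,0,0]},{"gripper":8,"travel":[-0.8,-5,0],"twist":[0,0,0]},{"gripper":8,"travel":[-0.6,-3.5,0],"twist":[0,0,0]},{"gripper":8,"travel":[-0.4,-2.5,0],"twist":[0,0,0]},{"gripper":8,"travel":[0,0,0],"twist":[0,0,0]}]'
```

```text
time: 18.85
ee_pos: [0.461, -0.0161, 0.1125]
tcp_rot: [-179.9, 0.1, -102.9]
wrist_force: [0.9, -1.0, 2.1]
opening: 0.018
grasp_force: 69.1
time: 19.85
ee_pos: [0.4919, -0.0184, 0.1125]
tcp_rot: [-179.9, 0.0, -102.9]
wrist_force: [0.3, -4.6, 5.3]
opening: 0.0177
grasp_force: 69.8
```

```bash
python3 -m crank '[{"gripper":8,"travel":[-0.2,-1.5,0],"twist":[0,0,0]},{"gripper":8,"travel":[-0.2,-1.5,0],"twist":[0,0,0]},{"gripper":8,"travel":[0,-1,0],"twist":[0,0,0]},{"gripper":8,"travel":[0,0,0],"twist":[0,0,0]}]'
python3 -m crank '[{"gripper":8,"travel":[-0.2,-1,0],"twist":[0,0,0]},{"gripper":8,"travel":[-0.2,-1,0],"twist":[0,0,0]},{"gripper":8,"travel":[0,0,0],"twist":[0,0,0]}]'
```

```text
time: 20.35
ee_pos: [0.4953, -0.0186, 0.1124]
tcp_rot: [-179.9, 0.0, -102.9]
wrist_force: [-1.9, -3.2, 7.1]
opening: 0.0173
grasp_force: 69.9
time: 20.72
ee_pos: [0.4973, -0.0187, 0.1124]
tcp_rot: [-179.9, 0.0, -102.9]
wrist_force: [-2.3, -3.0, 6.8]
opening: 0.0178
grasp_force: 69.9
```

```bash
python3 -m crank '[{"gripper":8,"travel":[0,-1,0],"twist":[0,0,0]},{"gripper":8,"travel":[0,0,0],"twist":[0,0,0]}]'
python3 -m crank '[{"gripper":8,"travel":[0,-1,0],"twist":[0,0,0]},{"gripper":8,"travel":[0,0,0],"twist":[0,0,0]}]'
python3 -m crank '[{"gripper":8,"travel":[0,-1,0],"twist":[0,0,0]},{"gripper":8,"travel":[0,0,0],"twist":[0,0,0]}]'
```

```text
time: 20.98
ee_pos: [0.4983, -0.0189, 0.1124]
tcp_rot: [-179.9, 0.1, -102.9]
wrist_force: [-1.8, -2.6, 7.1]
opening: 0.0174
grasp_force: 69.9
time: 21.22
ee_pos: [0.4993, -0.0189, 0.1124]
tcp_rot: [-179.9, 0.1, -102.9]
wrist_force: [-3.0, -1.5, 7.0]
opening: 0.0176
grasp_force: 69.9
time: 21.48
ee_pos: [0.5003, -0.019, 0.1124]
tcp_rot: [-179.9, 0.1, -102.9]
wrist_force: [-1.4, -0.2, 6.6]
opening: 0.0179
grasp_force: 69.9
```

```bash
python3 -m crank '[{"gripper":8,"travel":[0,-1,0],"twist":[0,0,0]},{"gripper":8,"travel":[0,0,0],"twist":[0,0,0]}]'
python3 -m crank '[{"gripper":8,"travel":[0,-1,0],"twist":[0,0,0]},{"gripper":8,"travel":[0,0,0],"twist":[0,0,0]}]'
```

```text
time: 21.72
ee_pos: [0.5013, -0.0191, 0.1124]
tcp_rot: [-179.9, 0.1, -102.9]
wrist_force: [-2.4, 1.6, 8.2]
opening: 0.0175
grasp_force: 69.9
time: 21.98
ee_pos: [0.5022, -0.0192, 0.1124]
tcp_rot: [-179.9, 0.1, -102.9]
wrist_force: [-1.9, 1.0, 7.0]
opening: 0.0177
grasp_force: 69.9
```

```bash
python3 -m crank '[{"gripper":8,"travel":[0,-1,0],"twist":[0,0,0]},{"gripper":8,"travel":[0,-1,0],"twist":[0,0,0]},{"gripper":8,"travel":[0,0,0],"twist":[0,0,0]}]'
python3 -m crank '[{"gripper":8,"travel":[0,-1,0],"twist":[0,0,0]},{"gripper":8,"travel":[0,0,0],"twist":[0,0,0]}]'
python3 - <<'E'
from h import *
snap("wrist","w10");snap("side","s10")
E
```

```text
time: 22.35
ee_pos: [0.5033, -0.0193, 0.1123]
tcp_rot: [179.9, 0.1, -102.9]
wrist_force: [-7.1, 3.1, 10.2]
opening: 0.0181
grasp_force: 70.3
time: 22.6
ee_pos: [0.5035, -0.0193, 0.1123]
tcp_rot: [179.8, 0.1, -102.9]
wrist_force: [-11.5, 5.1, 12.3]
opening: 0.018
grasp_force: 70.7
```

The bar has stopped with about 11 N building up, so it is snug. I estimate the handle's axis lies about 5 mm behind the TCP along the tool's x, so I'll turn clockwise with a compensating arc.

```bash
python3 -m crank '[{"gripper":8,"travel":[0,0.6,0],"twist":[0,0,0.12]},{"gripper":8,"travel":[0,0.8,0],"twist":[0,0,0.16]},{"gripper":8,"travel":[0,0.8,0],"twist":[0,0,0.16]},{"gripper":8,"travel":[0,0,0],"twist":[0,0,0]}]' 90
python3 -c "
from h import *
o=bot.get_obs();print(o['torque'],o['q'][5])"
```

```text
time: 23.2
ee_pos: [0.5022, -0.0188, 0.1124]
tcp_rot: [179.9, 0.1, -128.2]
wrist_force: [-7.7, 2.7, 9.9]
opening: 0.0169
grasp_force: 88.0
[ 0.71835703  1.66202993 -0.10278894] -54.00581339476817
```

```bash
python3 -m crank '[{"gripper":8,"travel":[0,0.8,0],"twist":[0,0,0.16]},{"gripper":8,"travel":[0,0.8,0],"twist":[0,0,0.16]},{"gripper":8,"travel":[0,0.8,0],"twist":[0,0,0.16]},{"gripper":8,"travel":[0,0,0],"twist":[0,0,0]}]'
python3 -m crank '[{"gripper":8,"travel":[0,0.8,0],"twist":[0,0,0.16]},{"gripper":8,"travel":[0,0.8,0],"twist":[0,0,0.16]},{"gripper":8,"travel":[0,0.8,0],"twist":[0,0,0.16]},{"gripper":8,"travel":[0,0,0],"twist":[0,0,0]}]'
python3 -c "
from h import *
o=bot.get_obs();print(o['torque'],o['q'][5])"
```

```text
time: 23.7
ee_pos: [0.5012, -0.0176, 0.1125]
tcp_rot: [180.0, 0.1, -155.7]
wrist_force: [-3.2, -1.7, 8.6]
opening: 0.0168
grasp_force: 88.3
time: 24.2
ee_pos: [0.5009, -0.0161, 0.1125]
tcp_rot: [-180.0, 0.1, 176.7]
wrist_force: [-2.0, -5.4, 7.3]
opening: 0.0164
grasp_force: 88.4
[-0.9907879   0.27713212 -0.04485585] 1.4472252109984836
```

```bash
for i in 1 2; do python3 -m crank '[{"gripper":8,"travel":[0,0,0],"twist":[0,0,0.04]},{"gripper":8,"travel":[0,0,0],"twist":[0,0,0]}]'
python3 -c "
from h import *
o=bot.get_obs();print(o['torque'],o['q'][5])"; done
```

```text
time: 24.45
ee_pos: [0.501, -0.016, 0.1125]
tcp_rot: [-180.0, 0.1, 174.5]
wrist_force: [-2.3, -3.7, 6.8]
opening: 0.0169
grasp_force: 88.4
[-0.82159468  0.41306683  0.00216398] 3.6383229583474934
time: 24.7
ee_pos: [0.501, -0.0159, 0.1125]
tcp_rot: [180.0, 0.1, 172.3]
wrist_force: [-1.8, -4.2, 6.2]
opening: 0.0167
grasp_force: 88.4
[-0.73055923  0.32443876  0.33099171] 5.900991127919757
```

```bash
for i in 1 2; do python3 -m crank '[{"gripper":8,"travel":[0,0,0],"twist":[0,0,0.04]},{"gripper":8,"travel":[0,0,0],"twist":[0,0,0]}]' | grep -E "rot|force|open"
python3 -c "
from h import *
o=bot.get_obs();print(o['torque'],o['q'][5])"; done
```

```text
tcp_rot: [180.0, 0.1, 170.0]
wrist_force: [-2.9, -2.3, 5.3]
opening: 0.0164
grasp_force: 88.3
[-0.68261185  0.25166281  0.77721334] 8.164575112422556
tcp_rot: [180.0, 0.1, 167.8]
wrist_force: [-2.0, -1.9, 6.1]
opening: 0.017
grasp_force: 88.2
[-0.58017426  0.28601958  1.14332505] 10.4280116931656
```

The torque rises to 1.1 N m, well above the 0.4 N m turning torque, so the handle is at its stop. I'll unwind the wrist slightly, release and rise.

```bash
python3 -m crank '[{"gripper":8,"travel":[0,0,0],"twist":[0,0,-0.1]},{"gripper":20,"travel":[0,0,0],"twist":[0,0,0]},{"gripper":45,"travel":[0,0,0],"twist":[0,0,0]},{"gripper":45,"travel":[0,0,0],"twist":[0,0,0]},{"gripper":45,"travel":[0,0,-25],"twist":[0,0,0]},{"gripper":45,"travel":[0,0,-50],"twist":[0,0,0]},{"gripper":45,"travel":[15,0,-50],"twist":[0,0,0]},{"gripper":45,"travel":[10,0,0],"twist":[0,0,0]},{"gripper":45,"travel":[0,0,0],"twist":[0,0,0]},{"gripper":45,"travel":[0,0,0],"twist":[0,0,0]}]'
python3 - <<'E'
from h import *
np.set_printoptions(precision=4,suppress=True)
im,cal=snap("wrist","w11");S=snap("side","s11")[0]
g=im.max(2);r=np.arange(400)[:,None];q=np.arange(640)
for nm,p in(("new",[.60,-.085,.195]),("held",[.605,.002,.195]),("handle",[.503,-.0155,.143])):
    u0,v0=proj("wrist",p,cal);print(nm,u0,v0)
    m=((g<55)&(abs(r-v0)<60)&(abs(q-u0)<(16 if nm=="handle" else 40))).astype(np.uint8)
    n,l,s,c=cv2.connectedComponentsWithStats(m)
    for i in range(1,n):
        if s[i,4]>250:
            ys,xs=np.where(l==i);k=np.polyfit(ys,xs,1)[0]
            print(s[i],c[i],onz("wrist",*c[i],p[2],cal),"slope deg",np.degrees(np.arctan(k)))
# bar rear edge and tray front edge tilt
for v in range(0): pass
print([ (nm,proj("side",p).round(1)) for nm,p in(("new cap",[.60,-.085,.195]),("held cap",[.606,.002,.195]))])
E
```

```text
time: 26.45
ee_pos: [0.4753, -0.0126, 0.235]
tcp_rot: [180.0, -0.1, 173.4]
wrist_force: [-0.1, 0.9, -0.3]
opening: 0.0453
grasp_force: 0.0
new 233.5316301749677 421.99154810236496
[ 194  362   80   38 2564] [231.4824 381.2559] [ 0.5669 -0.0801  0.195 ] slope deg 27.1597662265736
held 364.9671509742441 416.06825410072304
[ 325  357   80   43 1866] [373.1677 385.3355] [0.5805 0.0092 0.195 ] slope deg -46.242127889043054
handle 320.9745398469905 245.37176333907027
[ 308  203   27   76 1320] [320.9591 239.6871] [ 0.4986 -0.015   0.143 ] slope deg 1.8537976303705588
[('new cap', array([283.1, 165.8])), ('held cap', array([260.9, 173.3]))]
```

```bash
python3 -m crank '[{"gripper":45,"travel":[30,0,-40],"twist":[0,0,0]},{"gripper":45,"travel":[0,0,-40],"twist":[0,0,0]},{"gripper":45,"travel":[-50,0,-30],"twist":[0,0,0]},{"gripper":45,"travel":[0,0,0],"twist":[0,0,0]},{"gripper":45,"travel":[0,0,0],"twist":[0,0,0]}]' | head -2
python3 - <<'E'
from h import *
np.set_printoptions(precision=4,suppress=True)
for cam,nm0 in(("side","s12"),("wrist","w12")):
    im,cal=snap(cam,nm0);g=im.max(2);r=np.arange(400)[:,None];q=np.arange(640)
    am=((im[:,:,2].astype(int)-im[:,:,0]>50)).astype(np.uint8)
    for nm,p in(("new",[.602,-.085,.195]),("held",[.606,.002,.195])):
        u0,v0=proj(cam,p,cal);b=14 if cam=="side" else 30
        m=((g<55)&(abs(r-v0)<b)&(abs(q-u0)<b)).astype(np.uint8)
        n,l,s,c=cv2.connectedComponentsWithStats(m)
        for i in range(1,n):
            if s[i,4]>25: print(cam,nm,(u0.round(),v0.round()),s[i],c[i],onz(cam,*c[i],p[2]-(.006 if cam=="side" else 0),cal))
    if cam=="side":
        n,l,s,c=cv2.connectedComponentsWithStats(am)
        for i in range(1,n):
            if s[i,4]>150 and s[i,0]>180 and s[i,0]<350: print("amber",s[i],c[i])
    else:
        # rubber edge lines: bar top (bright) rows at several columns through world line
        for y in(-.12,-.05,.05,.09): print(proj(cam,[.578+.063*y,y,.106],cal).round())
E
```

```text
time: 27.18
ee_pos: [0.4954, -0.0151, 0.3451]
side new (np.float64(283.0), np.float64(166.0)) [277 164  10   6  50] [281.5  166.76] [ 0.6097 -0.0901  0.189 ]
side held (np.float64(261.0), np.float64(173.0)) [255 172  10   6  55] [259.5636 174.5455] [ 0.6142 -0.002   0.189 ]
wrist new (np.float64(260.0), np.float64(305.0)) [ 231  275   47   60 1964] [252.4104 306.3966] [ 0.6028 -0.0924  0.195 ]
wrist held (np.float64(352.0), np.float64(299.0)) [373 270  10  60 473] [378.1163 294.2579] [0.6034 0.0266 0.195 ]
wrist held (np.float64(352.0), np.float64(299.0)) [336 285  32  33 806] [351.7109 301.1762] [0.6079 0.0014 0.195 ]
[238. 241.]
[299. 238.]
[385. 234.]
[420. 232.]
```

Both caps are at the right height and within about 1 mm of each other along the shaker's x. They stand about 88 mm apart, so the bottles are upright, in line and not touching. The handle is back along x. Handing in.

```bash
python3 -c "
from workcell import bot
print(bot.job_done())"
```

```text
the job is handed in; nothing more can be done
None
```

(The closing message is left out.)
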